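# Set the laminator's pressure dial four clicks up and start it

## Robot

A 7-joint arm with a two-finger parallel gripper is mounted at the origin on the work surface. World frame = base frame: x ahead of the robot, y to its left, z up, the work surface at z = 0. Lengths are in m, angles in rad, forces in N, time in s.
With the tool pointing down it reaches from about 0.425 to 0.875 m from the base axis. Payload 4.7 kg.
Tool frame: the origin (TCP) lies at the very end of the fingers, on their centre line; the grasp point (between the pads) lies behind it (ctrl.tcp_to_grasp is the y of the grasp point in the tool frame, in m); y points along the fingers, x is the direction in which the jaws open and shut, and the axes are right-handed (so a half turn about y gives the same grasp; the last joint's range is limited). The gripper opens to 87 mm and grips with 3 to 60 N. Pads are 19 mm wide; open, the fingers measure 117 mm over their backs; the gripper's body (75 mm by 190 mm) begins 51 mm behind the grasp point.
Start: joints at [1.209, 0.321, -0.07, 1.45, 0.023, 1.371, -0.057], TCP at [0.239, -0.605, 0.202] pointing down, gripper open.
Joint ranges: [-2.86, 2.86], [-0.3, 2.09], [-1.38, 1.24], [0.06, 2.45], [-1.56, 4.7], [0.09, 2.05], [-2.69, 2.69]. Speed limits (rad/s): [2.57, 2.57, 3.14, 3.14, 3.14, 3.14, 3.14].

## Interface

Orientations are given as a rotation vector (axis times angle).
In Python, from bench import ctrl, get_image, workorder gives the robot as it stands.
- The arm moves only by the tool drive_tool, never from a script. Its argument "increments" is text: rows parted by semicolons, each of 5 numbers parted by spaces: the shift along the tool's x, y, z in mm, then the turn about the tool's y in degrees, then the closure in counts, from 0 (fully open) to 255 (shut). In form: tx ty tz yaw fingers; .... A call has 1 to 20 rows; each row shifts and turns the commanded pose from where the row before left it, along the tool's axes as they then stand; what a row does not reach is not made up. A row lasts 1/8 s, in which the tool goes at most 62.5 mm and 10.7 degrees, less where a joint would pass 70% of its speed; a pose out of reach is approached as far as the arm can. A call is refused whole if a number of a shift passes 62.5 or a number of a turn 10.7, either way. A call with a gripper value outside its range is refused whole. The fingers move at their own pace and stop on an object; "squeeze" is the grip in N (left out, the last holds). Time passes only in rows, so rows that do not move let the fingers close. It gives the time, the measured TCP pose, the force and the opening at its end, in the units of the state.
- ctrl.get_state(): the state, without advancing time (a new reading comes with each control period).
- get_image(name): name is "scene" or "top"; returns a dict with "img" (480x640x3 uint8, red, green, blue), "mtx" (3x3 intrinsics, pixels), "camera_from_world" (4x4, takes a point from world to camera coordinates). Camera axes: x right, y up, looking along -z (the intrinsics and any distortion apply to the point x, -y, -z); pixel columns grow to the right and rows downward; lengths in m; the calibration is good to about 2 mm. A picture is of the moment at which its call begins. There is no depth.
- workorder.close_job(): hands the job in, once; it reports no verdict.
The state is a dict: "time": time; "joint_positions": joint angles; "qd": joint speeds; "joint_torque": joint torques, N m; "position": TCP position; "tool_rot": TCP orientation; "ft_force": force on the tool from outside, world axes, zero at the start; "torque": the same for the moment, N m; "grip_width": opening from 0.0 (shut) to 1.0 (fully open).
Only numpy, scipy, OpenCV 4.12 (cv2) and the standard library are available. Lean on these libraries where they do the work, as an engineer would, in place of code of your own. Each camera call takes 0.05 s, during which the arm holds its last target.

## Task

With a fingertip against its lug, turn the large dial on top of the laminator exactly four clicks clockwise (seen from above) from where it stands. Then press the round start key right down and let it come up again. Leave the small dial as it is, and do not move or pick up any of the things standing about.

Things in the scene. Friction and masses are not known exactly. Their poses are not given: they have to be found in the camera images.
- dial (a joint): angle of the large dial, rad: 0 at the start, growing clockwise seen from above; vertical axis. Click-stops every 0.524 (30 degrees), so four clicks are 2.094. It resists with 4 to 5 N at the lug (to 15 N if pushed askew); past half-way it snaps on to the next stop, away from the finger, and let go it settles in the nearest stop. End stops 4 clicks back (-2.09) and 8 forward (4.19)
- dial_hub (a point): centre of the top face of the large dial, on its axis. The dial is a knurled disc 88 mm across and 14 mm thick on a low grey round base 104 mm across and 5 mm thick with 12 tick marks; its top face is 19 mm above the laminator's top. Large dial, small dial and start key stand in a row along the laminator, 120 mm apart, in any order
- dial_lug (a point): middle of the upright white round lug (13 mm diameter, 18 mm high) fixed on the large dial's top face, 32 mm from the axis, 9 mm above the dial's top face; push it sideways to turn the dial. It may point any way at the start
- small_dial_hub (a point): centre of the top face of the small dial, a black disc 44 mm across with a small white lug (9 mm diameter, 12 mm high); its top face is 17 mm above the laminator's top. To be left alone
- small_dial (a joint): angle of the small dial, rad, 0 at the start
- start_key (a joint): travel of the start key, m: 0 up, 0.006 fully down. A spring returns it; about 5 N press it fully down
- start_key_top (a point): centre of the top of the start key, a white round push button 30 mm across in a low grey housing on the laminator's top; it is pressed straight down
- laminator: white box-shaped bench laminator, 220 mm deep (its x), 420 mm wide (its y), 85 mm high, fixed; origin at the centre of its underside. The controls stand on its flat top, 30 mm in front of (its -x) the middle
- glue_stick: a glue stick, 30 mm thick and 82 mm high, standing on the back part of the laminator's top; origin at the centre of its underside. To be left alone
- tape_roll: a roll of tape, 68 mm across and 18 mm high, lying on the back part of the laminator's top; origin at the centre of its underside. To be left alone
- pen_cup: a steel cup of pens, 74 mm across, 140 mm high with its pens, on the table; origin at the centre of its underside. To be left alone
- scissors: scissors about 170 mm long, flat on the table to the left of the laminator; origin near the pivot. To be left alone
- weeding_pen: a thin pen-like tool 140 mm long, flat on the table; origin at the centre of its underside. To be left alone

How it is judged:
By the outcome, as a careful person would: the job done as asked, in the order asked, and still so for the second after the job is handed in, with the robot touching nothing.
It also fails if it takes over 58 s, if anything falls off the work surface, if the arm or the gripper's body presses on something with over 40 N, if the wrist force passes 120 N, or if a joint passes its speed limit or range.

## Working session

There is one attempt and no reset: what is moved stays moved. The work goes in short steps, Python scripts to look and compute and a tool call to move; the robot and the scene stay as the last step left them, time stands still between calls to the robot, and variables do not carry over. Pictures are saved under pics/ and viewed, and the job is handed in when it is done.

Besides the shell and the picture viewer there is one more tool, called after "Emit:" as name(argument=value, ...) on one line, values as JSON. drive_tool: Moves the arm, as the interface text tells. Its arguments: {"type":"object","properties":{"increments":{"type":"string"},"squeeze":{"type":"number"}},"required":["increments"]}

```bash
mkdir -p pics; cat > h.py <<'E'
import numpy as np, cv2
from bench import ctrl, get_image, workorder
def shot(n,tag):
    d=get_image(n); cv2.imwrite(f'pics/{tag}.png',d['img'][:,:,::-1]); np.savez(f'pics/{tag}.npz',**d); return d
def load(tag): return np.load(f'pics/{tag}.npz')
def ray(d,u,v,z):
    M=d['camera_from_world'];R=M[:3,:3];t=M[:3,3]
    p=np.linalg.solve(d['mtx'],[u,v,1.]); c=np.array([p[0],-p[1],-p[2]])
    o=-R.T@t; w=R.T@c; return o+w*(z-o[2])/w[2]
def proj(d,P):
    M=d['camera_from_world'];c=M[:3,:3]@np.array(P)+M[:3,3]
    q=d['mtx']@np.array([c[0],-c[1],-c[2]]);return q[:2]/q[2]
def crop(tag,x0,y0,x1,y1,s,out):
    im=cv2.imread(f'pics/{tag}.png')[y0:y1,x0:x1]; cv2.imwrite(f'pics/{out}.png',cv2.resize(im,None,fx=s,fy=s,interpolation=cv2.INTER_CUBIC))
E
python3 - <<'E'
from h import *
for n in('scene','top'):
    d=shot(n,n+'0'); print(d.keys(),d['mtx'],d['camera_from_world'])
print(ctrl.get_state(),ctrl.tcp_to_grasp)
E
```

```text
dict_keys(['img', 'mtx', 'camera_from_world']) [[559.14723804   0.         316.16285417]
 [  0.         559.14723804 237.44175149]
 [  0.           0.           1.        ]] [[ 0.70295266  0.71115329  0.01088857 -0.33337539]
 [-0.53058241  0.5141459   0.67389636  0.21751507]
 [ 0.4736453  -0.47949452  0.73874565 -1.58341042]
 [ 0.          0.          0.          1.        ]]
dict_keys(['img', 'mtx', 'camera_from_world']) [[437.94879229   0.         328.20250598]
 [  0.         437.94879229 233.53963537]
 [  0.           0.           1.        ]] [[-0.00978419 -0.99993238 -0.00628585 -0.01324815]
 [ 0.99786939 -0.01016913  0.06444584 -0.52541217]
 [-0.0645054  -0.0056419   0.99790141 -0.97930627]
 [ 0.          0.          0.          1.        ]]
{'time': 0.1, 'joint_positions': array([ 1.20908578,  0.32174798, -0.07007814,  1.45150971,  0.02261783,
        1.3707819 , -0.05691719]), 'qd': array([ 0.00039815, -0.00196063,  0.00018503, -0.00463706,  0.00012277,
        0.00091097,  0.00111439]), 'joint_torque': array([ 1.03147729e-04, -4.92572379e+01, -4.05478142e-01, -3.13398743e+01,
       -6.39546057e-02,  3.95421311e-02,  4.93303412e-05]), 'position': array([ 0.23832629, -0.60419066,  0.20069317]), 'tool_rot': array([-1.36301501,  0.92912637, -0.92676537]), 'ft_force': array([ 0.12671359,  0.1366333 , -0.29382927]), 'torque': array([-0.02405007, -0.03176908, -0.02924615]), 'grip_width': 1.000114659095674} -0.0187
```

View pics/scene0.png

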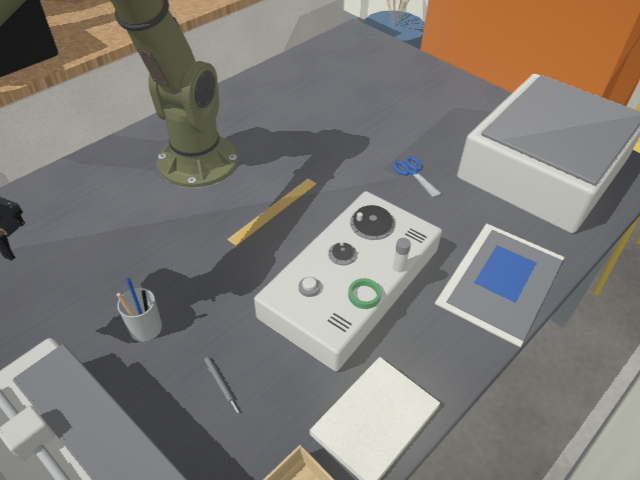

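View pics/top0.png

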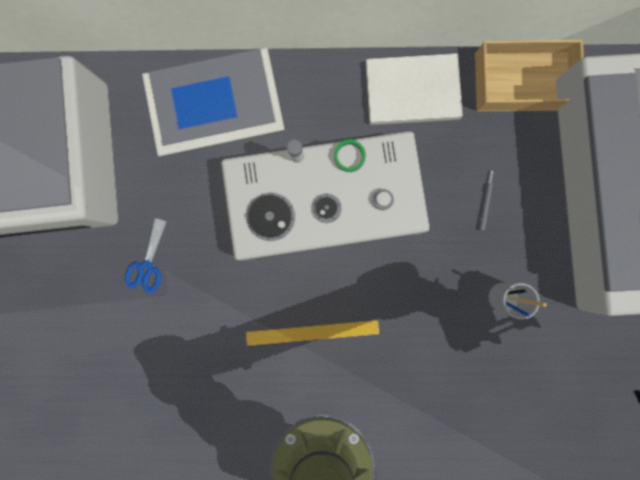

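```bash
python3 - <<'E'
from h import *
crop('top0',215,125,435,265,3.6,'topc')
crop('scene0',280,185,450,305,4.5,'scenec')
E
```

```text
(no output)
```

View pics/topc.png

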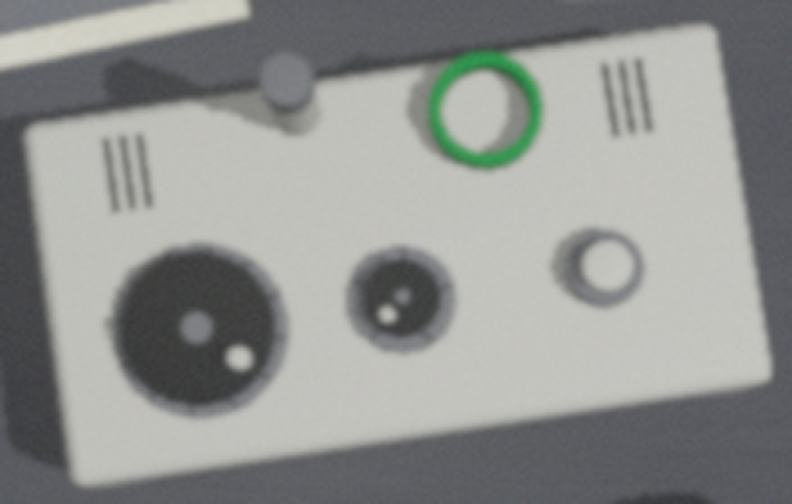

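View pics/scenec.png

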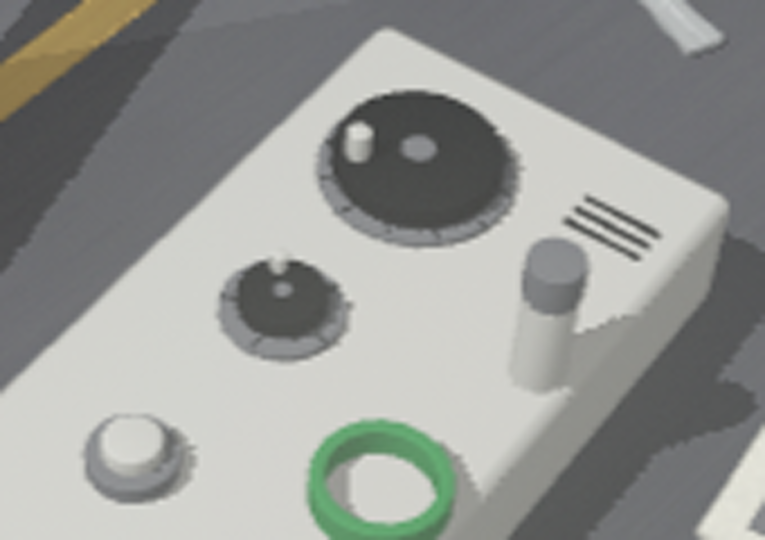

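```bash
python3 - <<'E'
from h import *
t=load('top0');s=load('scene0')
T=lambda x,y:(x/3.6+215-.4,y/3.6+125-.4)
S=lambda x,y:(x/4.5+280-.4,y/4.5+185-.4)
for n,z,a,b in [('hub',.104,(197,327),(419,148)),('lugtop',.122,(239,358),(359,128)),('small',.102,(402,296),(283,289)),('key',.1,(608,265),(133,440)),('key',.105,(608,265),(133,440)),('gluetop',.167,(287,80),(556,258)),('tape',.103,(486,108),(381,478)),]:
    p=ray(t,*T(*a),z)if a else None;q=ray(s,*S(*b),z); print(n,p,q,'top h fit')
for n,a in [('c1',(75,487)),('c2',(772,380)),('c3',(715,25)),('c4',(25,128))]: print(n,ray(t,*T(*a),.085))
from scipy.spatial.transform import Rotation as R
print(R.from_rotvec(ctrl.get_state()['tool_rot']).as_matrix())
E
```

```text
hub [0.55866144 0.10327277 0.104     ] [0.5546873 0.1027962 0.104    ] top h fit
lugtop [0.53883633 0.0769626  0.122     ] [0.53468229 0.07718411 0.122     ] top h fit
small [ 0.57570187 -0.01548052  0.102     ] [ 0.57120403 -0.01597437  0.102     ] top h fit
key [ 0.59282538 -0.13544676  0.1       ] [ 0.5857433  -0.13233281  0.1       ] top h fit
key [ 0.59210184 -0.13483574  0.105     ] [ 0.58851627 -0.13503925  0.105     ] top h fit
gluetop [0.68630174 0.04530301 0.167     ] [0.68282681 0.04461361 0.167     ] top h fit
tape [ 0.68546296 -0.0655745   0.103     ] [ 0.68224173 -0.06785179  0.103     ] top h fit
c1 [0.46707044 0.17772968 0.085     ]
c2 [ 0.52585496 -0.23241555  0.085     ]
c3 [ 0.73858394 -0.20367244  0.085     ]
c4 [0.68094412 0.20839571 0.085     ]
[[ 3.67032574e-01 -7.10028975e-04  9.30207818e-01]
 [-9.30206614e-01  1.50086961e-03  3.67033244e-01]
 [-1.65672488e-03 -9.99998622e-01 -1.09605614e-04]]
```

Emit:
drive_tool(increments="-25 -2 27 0 255;-25 -2 27 0 255;-25 -2 27 0 255;-25 0 27 0 255;-25 0 27 0 255;-25 0 27 0 255;-25 0 27 0 255;-25 0 27 0 255;-25 0 27 0 255;-25 0 27 0 255;-25 0 27 0 255;-25 0 27 0 255;-25 0 27 0 255;-25 0 27 0 255;-25 0 27 0 255;-25 0 27 0 255;-25 0 27 0 255;-25 0 27 0 255;-25 0 27 0 255;-25 0 27 0 255", squeeze=20)

```text
time: 2.6
position: [0.5575, 0.0595, 0.2072]
tool_rot: [-1.364, 0.929, -0.928]
ft_force: [1.2, 0.6, 0.4]
grip_width: 0.004
```

Emit:
drive_tool(increments="0 0 0 -10 255;0 0 0 -10 255;0 0 0 -10 255;0 0 0 -10 255;0 0 0 -10 255;0 0 0 -10 255;0 0 0 -10 255;0 0 0 -10 255;0 0 0 -10 255;0 0 0 -10 255;0 0 0 -10 255;0 0 0 -10 255;0 0 0 0 255;0 0 0 0 255")

```text
time: 4.35
position: [0.5572, 0.0585, 0.2074]
tool_rot: [-1.455, -0.699, 0.7]
ft_force: [-0.5, 0.4, -1.0]
grip_width: 0.005
```

```bash
python3 - <<'E'
from h import *
from scipy.spatial.transform import Rotation as R
shot('top','top1');shot('scene','scene1')
s=ctrl.get_state();print(s['position'],s['joint_positions'],s['ft_force'],s['grip_width'],s['time'],R.from_rotvec(s['tool_rot']).as_matrix().round(4))
a=cv2.imread('pics/top1.png')[130:280,220:380];b=cv2.imread('pics/scene1.png')[110:290,260:452]
f=lambda i:cv2.resize(i,(400,375),interpolation=cv2.INTER_CUBIC)
cv2.imwrite('pics/both1.png',np.hstack([f(a),f(b)]))
E
```

```text
[0.55728207 0.05860483 0.20754443] [ 0.67110657  0.23297104 -0.94426949  1.6435184   0.1924414   1.36379028
  0.59744216] [-0.08392544 -0.15677831  0.45306533] 0.0033568771750778037 4.45 [[ 6.235e-01 -1.000e-04 -7.818e-01]
 [ 7.818e-01 -2.000e-04  6.235e-01]
 [-2.000e-04 -1.000e+00 -0.000e+00]]
```

View pics/both1.png

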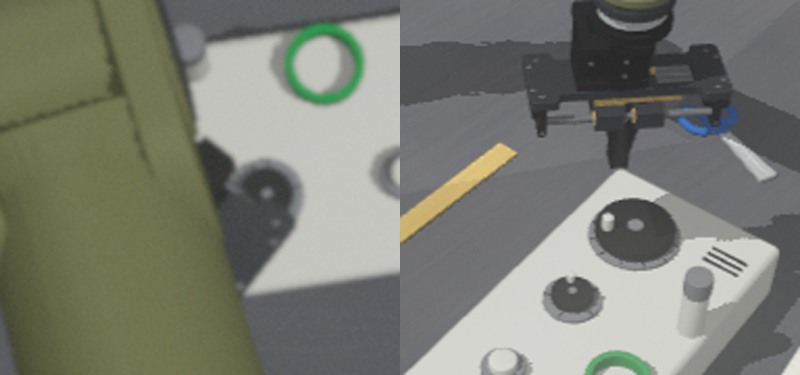

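```bash
python3 - <<'E'
from h import *
d=load('scene1');p=proj(d,[.5573,.0586,.2075]);print(p)
im=cv2.imread('pics/scene1.png')
x0,y0=310,100
c=cv2.resize(im[y0:y0+130,x0:x0+120],None,fx=5,fy=4.5,interpolation=cv2.INTER_CUBIC)
cv2.drawMarker(c,(int((p[0]-x0+.5)*5),int((p[1]-y0+.5)*4.5)),(0,0,255),0,12)
cv2.imwrite('pics/tip1.png',c)
E
```

```text
[364.06552564 194.46879587]
```

View pics/tip1.png

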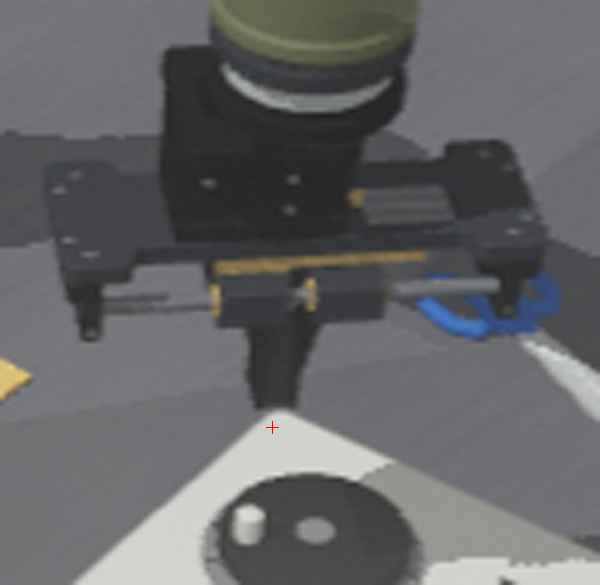

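Emit:
drive_tool(increments="0 20 0 0 255;0 20 0 0 255;0 20 0 0 255;0 12 0 0 255;0 0 0 0 255;0 0 0 0 255")

```text
time: 5.2
position: [0.5578, 0.0588, 0.1361]
tool_rot: [-1.455, -0.703, 0.701]
ft_force: [0.6, -0.3, 0.5]
grip_width: 0.005
```

```bash
cat >> h.py <<'E'
def tipview(tag,w=120,h=90,s=6,marks=(),cen=None):
    d=shot('scene',tag);st=ctrl.get_state();P=st['position'];p=proj(d,P)
    c0=p if cen is None else cen
    x0,y0=int(c0[0]-w/2),int(c0[1]-h/2)
    c=cv2.resize(cv2.imread(f'pics/{tag}.png')[y0:y0+h,x0:x0+w],None,fx=s,fy=s,interpolation=cv2.INTER_CUBIC)
    for q in [p]+[proj(d,m) for m in marks]:
        cv2.drawMarker(c,(int((q[0]-x0+.5)*s),int((q[1]-y0+.5)*s)),(0,0,255),0,12)
    cv2.imwrite(f'pics/{tag}c.png',c); print(P.round(4),st['ft_force'].round(2),st['time'],'crop0',x0,y0,'tip px',p.round(1))
E
python3 - <<'E'
from h import *
tipview('s2',marks=[[.5567,.103,.104],[.5372,.0776,.122]])
E
```

```text
[0.5579 0.0588 0.1363] [-0.32  0.23  0.9 ] 5.25 crop0 301 172 tip px [362.  217.9]
```

View pics/s2c.png

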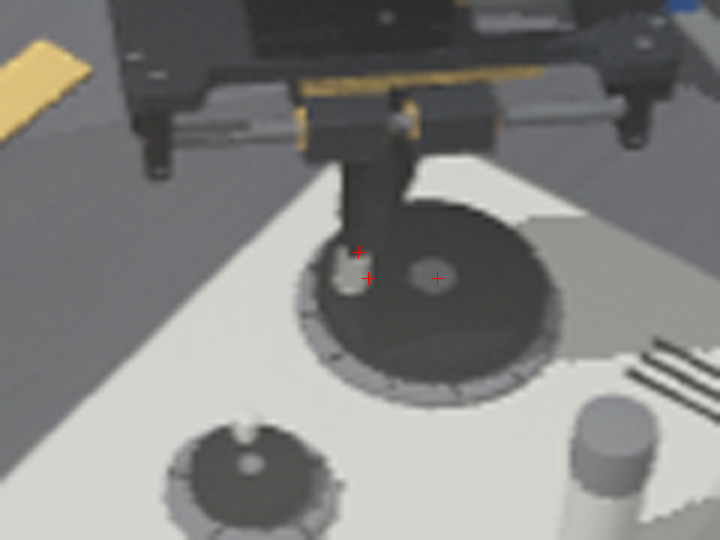

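```bash
python3 - <<'E'
from h import *
im=cv2.imread('pics/s2.png')[185:245,335:405].astype(float)
c=np.clip((im-10)*3.2,0,255).astype('uint8')
cv2.imwrite('pics/s2e.png',cv2.resize(c,None,fx=10,fy=10,interpolation=cv2.INTER_CUBIC))
E
```

```text
(no output)
```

View pics/s2e.png

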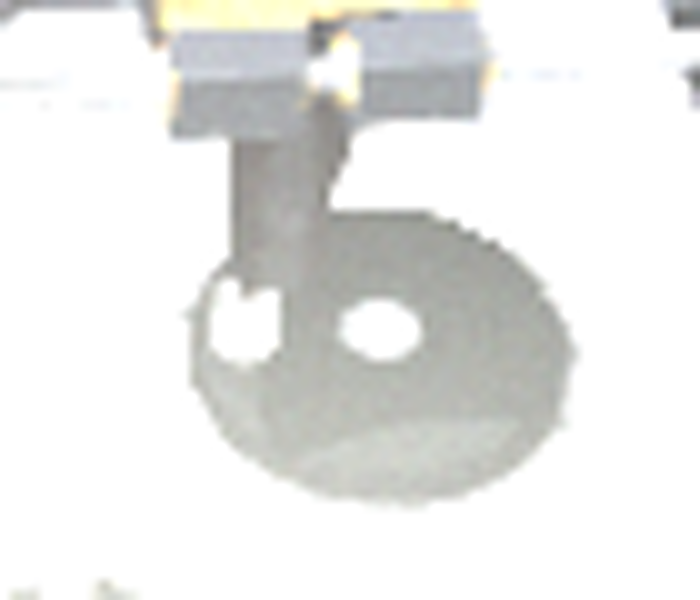

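```bash
python3 - <<'E'
from h import *
s=load('scene0');t=load('top0')
print(proj(s,[0,0,0]),proj(t,[0,0,0]),proj(s,[.2383,-.6042,.2007]),proj(t,[.2383,-.6042,.2007]))
# triangulate hub & lug etc with both cams, xyz residual
T=lambda x,y:(x/3.6+215-.4,y/3.6+125-.4)
S=lambda x,y:(x/4.5+280-.4,y/4.5+185-.4)
for n,a,b in [('hub',(197,327),(419,148)),('lugtop',(239,358),(359,128)),('small',(402,296),(283,289)),('key',(608,265),(133,440)),('gluetop',(287,80),(556,258)),('tape',(486,108),(381,478))]:
    A=[]
    ls=[]
    for d,p in((t,T(*a)),(s,S(*b))):
        o=ray(d,*p,0);e=ray(d,*p,.2)-o;e/=np.linalg.norm(e);ls.append((o,e))
    M=sum(np.eye(3)-np.outer(e,e) for o,e in ls);v=sum((np.eye(3)-np.outer(e,e))@o for o,e in ls)
    print(n,np.linalg.solve(M,v).round(4))
im=cv2.imread('pics/scene0.png')
c=np.hstack([cv2.resize(im[190:280,0:90],None,fx=4,fy=4,interpolation=cv2.INTER_CUBIC),cv2.resize(im[110:200,140:250],None,fx=4,fy=4,interpolation=cv2.INTER_CUBIC)])
cv2.imwrite('pics/z0.png',c)
E
```

```text
[198.43852421 160.63099728] [322.27789071 468.50558375] [ -5.14699552 283.10144828] [653.38368125 382.22338078]
hub [0.5573 0.1017 0.1069]
lugtop [0.5376 0.0756 0.1254]
small [ 0.5741 -0.0168  0.1052]
key [ 0.5908 -0.1355  0.1076]
gluetop [0.6847 0.0441 0.1692]
tape [ 0.6839 -0.0669  0.104 ]
```

View pics/z0.png

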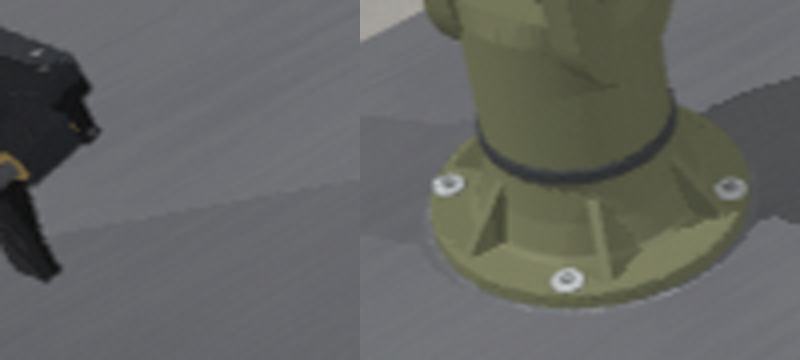

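```bash
python3 - <<'E'
from h import *
s=load('scene0')
P=np.array([.2383,-.6042,.2007]);x=np.array([.367,-.930,0]);z=np.array([.93,.367,0])
for k in(-.0435,-.0585):
  for m in (-.0095,.0095):
    for h in (0,.012): print(k,m,h,((proj(s,P+k*x+m*z+[0,0,h])-[0,190]+.5)*4).round())
E
```

```text
-0.0435 -0.0095 0 [ 36. 302.]
-0.0435 -0.0095 0.012 [ 26. 285.]
-0.0435 0.0095 0 [ 67. 314.]
-0.0435 0.0095 0.012 [ 57. 298.]
-0.0585 -0.0095 0 [ 59. 280.]
-0.0585 -0.0095 0.012 [ 49. 263.]
-0.0585 0.0095 0 [ 90. 292.]
-0.0585 0.0095 0.012 [ 80. 276.]
```

Emit:
drive_tool(increments="0 10 0 0 255;0 8 0 0 255;0 5 0 0 255;0 4 0 0 255;0 0 0 0 255;0 0 0 0 255")

```text
time: 6.0
position: [0.5575, 0.0587, 0.1088]
tool_rot: [-1.454, -0.702, 0.702]
ft_force: [0.7, -0.7, -0.2]
grip_width: 0.012
```

```bash
cat >> h.py <<'E'
def enh(tag,x0=325,y0=180,w=90,h=70,s=8,g=3.2):
    im=cv2.imread(f'pics/{tag}.png')[y0:y0+h,x0:x0+w].astype(float)
    c=np.clip((im-10)*g,0,255).astype('uint8')
    cv2.imwrite(f'pics/{tag}e.png',cv2.resize(c,None,fx=s,fy=s,interpolation=cv2.INTER_CUBIC))
E
python3 - <<'E'
from h import *
tipview('s3');enh('s3')
E
```

```text
[0.5576 0.0587 0.1089] [-0.06  0.47  0.1 ] 6.05 crop0 300 181 tip px [360.9 226.3]
```

View pics/s3e.png

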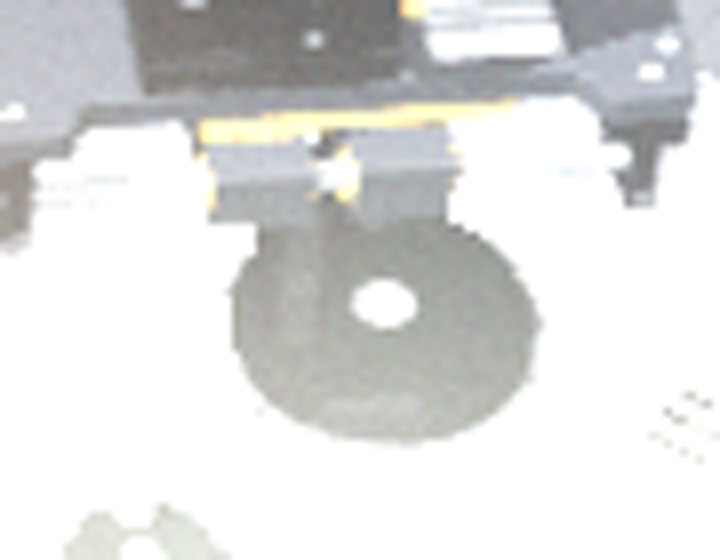

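Emit:
drive_tool(increments="0 2 0 0 255;0 2 0 0 255;0 0 0 0 255")

```text
time: 6.42
position: [0.5572, 0.0585, 0.1044]
tool_rot: [-1.454, -0.702, 0.702]
ft_force: [0.2, -0.4, -0.2]
grip_width: 0.006
```

Emit:
drive_tool(increments="0 2 0 0 255;0 0 0 0 255;0 0 0 0 255")

```text
time: 6.8
position: [0.5573, 0.0586, 0.1026]
tool_rot: [-1.454, -0.702, 0.702]
ft_force: [0.6, 0.2, 0.3]
grip_width: 0.008
```

Emit:
drive_tool(increments="0 2 0 0 255;0 0 0 0 255;0 0 0 0 255")

```text
time: 7.18
position: [0.5573, 0.0586, 0.1006]
tool_rot: [-1.454, -0.702, 0.702]
ft_force: [0.6, -0.3, -0.4]
grip_width: 0.006
```

Emit:
drive_tool(increments="0 2 0 0 255;0 0 0 0 255;0 0 0 0 255")

```text
time: 7.55
position: [0.5573, 0.0586, 0.0986]
tool_rot: [-1.454, -0.702, 0.702]
ft_force: [-0.1, 0.8, -0.5]
grip_width: 0.006
```

Emit:
drive_tool(increments="0 2 0 0 255;0 0 0 0 255;0 0 0 0 255")

```text
time: 7.92
position: [0.5573, 0.0586, 0.0966]
tool_rot: [-1.454, -0.702, 0.702]
ft_force: [0.1, -0.7, 0.0]
grip_width: 0.005
```

```bash
python3 - <<'E'
from h import *
tipview('s4');enh('s4')
d=load('s4')
P=ctrl.get_state()['position']
for h in(0,.01,.015): print(h,proj(d,P+[0,0,h]))
E
```

```text
[0.5573 0.0586 0.0966] [-0.39  0.9   0.94] 7.975 crop0 300 184 tip px [360.5 230. ]
0 [360.47829299 229.96389554]
0.01 [360.78430856 226.9504782 ]
0.015 [360.93865659 225.43057176]
```

View pics/s4e.png

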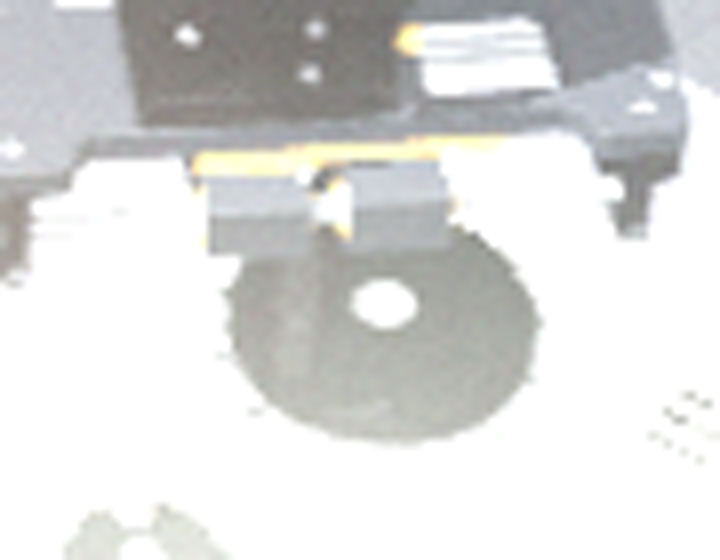

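View pics/s4c.png

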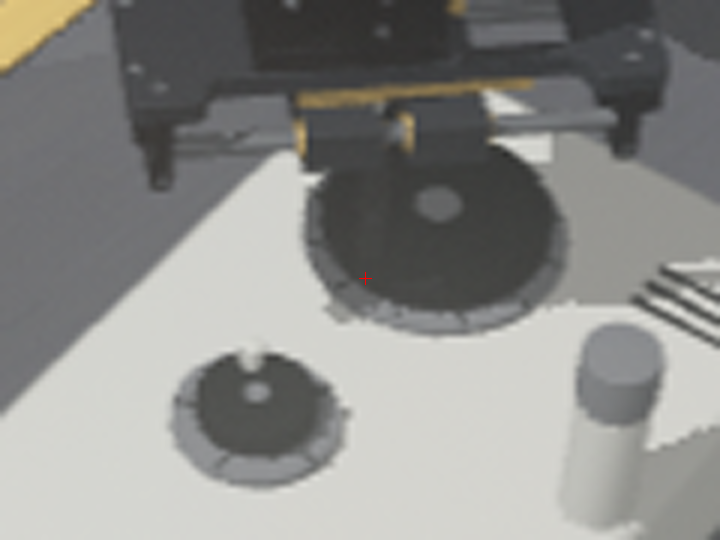

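Emit:
drive_tool(increments="0 2 0 0 255;0 0 0 0 255;0 0 0 0 255")

```text
time: 8.35
position: [0.5573, 0.0586, 0.0946]
tool_rot: [-1.454, -0.702, 0.702]
ft_force: [-0.5, -0.5, -0.2]
grip_width: 0.003
```

Emit:
drive_tool(increments="0 2 0 0 255;0 0 0 0 255;0 0 0 0 255")

```text
time: 8.72
position: [0.5573, 0.0586, 0.0926]
tool_rot: [-1.454, -0.702, 0.702]
ft_force: [0.4, -0.6, 0.5]
grip_width: 0.006
```

Emit:
drive_tool(increments="0 0 3 0 255;0 0 3 0 255;0 0 3 0 255;0 0 0 0 255")

```text
time: 9.22
position: [0.5501, 0.0644, 0.0927]
tool_rot: [-1.455, -0.702, 0.702]
ft_force: [0.2, -0.5, -0.4]
grip_width: 0.005
```

Emit:
drive_tool(increments="0 0 2 0 255;0 0 0 0 255")

```text
time: 9.48
position: [0.549, 0.065, 0.0927]
tool_rot: [-1.455, -0.702, 0.702]
ft_force: [0.0, -1.8, -0.7]
grip_width: 0.004
```

Emit:
drive_tool(increments="0 0 2 0 255;0 0 0 0 255")

```text
time: 9.72
position: [0.5476, 0.0659, 0.0927]
tool_rot: [-1.456, -0.702, 0.701]
ft_force: [2.5, -4.1, 0.4]
grip_width: 0.006
```

Emit:
drive_tool(increments="0 0 2 0 255;0 0 0 0 255")

```text
time: 9.98
position: [0.5458, 0.0672, 0.0927]
tool_rot: [-1.456, -0.702, 0.702]
ft_force: [2.6, -4.5, -0.1]
grip_width: 0.004
```

Emit:
drive_tool(increments="0 0 0 4 255;0 0 0 3 255;-1.1 0 2.5 4 255;-1.1 0 2.5 4 255;-1.1 0 2.5 4 255;-1.1 0 2.5 4 255;-1.1 0 2.5 4 255;-1.1 0 2.5 4 255;-1.1 0 2.5 4 255;0 0 0 0 255")

```text
time: 11.22
position: [0.5298, 0.0787, 0.0925]
tool_rot: [-1.559, -0.227, 0.227]
ft_force: [2.6, -1.9, -0.8]
grip_width: 0.011
```

```bash
cat >> h.py <<'E'
from scipy.spatial.transform import Rotation as Ro
def where(hub=(.557,.103)):
    s=ctrl.get_state();A=Ro.from_rotvec(s['tool_rot']).as_matrix();v=np.array([*hub,s['position'][2]])-s['position']
    zt=A[:,2];xt=A[:,0];za=np.degrees(np.arctan2(zt[1],zt[0]))
    # finger front-face point 10mm ahead + lug 6.5 => lug centre
    L=s['position']+zt*.0168; l=L[:2]-np.array(hub)
    print('pos',s['position'].round(4),'hub in tool x,z mm',(v@xt*1e3).round(1),(v@zt*1e3).round(1),'zang',za.round(1),'turned',(141.4-za).round(1),'F',s['ft_force'].round(1),'F tool',(A.T@s['ft_force']).round(1),'lug ang if touching, turn',(232.4-np.degrees(np.arctan2(l[1],l[0]))%360).round(1),'q7',s['joint_positions'].round(2),s['time'])
E
python3 - <<'E'
from h import *
where();tipview('s5')
E
```

```text
pos [0.5298 0.0787 0.0925] hub in tool x,z mm 33.0 15.5 zang 106.6 turned 34.8 F [ 2.6 -1.9 -0.8] F tool [ 2.   0.8 -2.6] lug ang if touching, turn 38.1 q7 [ 0.55  0.25 -0.83  1.85  0.21  1.13 -0.07] 11.225
[0.5298 0.0787 0.0925] [ 2.42 -0.9  -1.75] 11.275 crop0 297 175 tip px [357.4 220.6]
```

View pics/s5c.png

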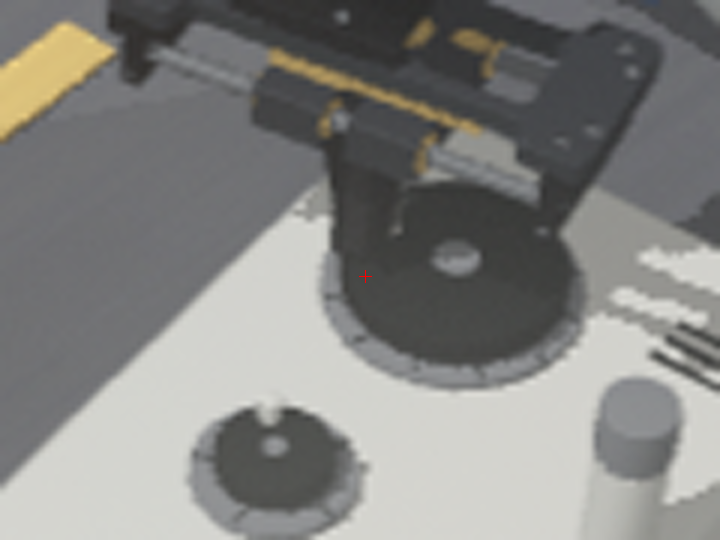

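Emit:
drive_tool(increments="-1.1 0 2.4 4 255;-1.1 0 2.4 4 255;-1.1 0 2.4 4 255;-1.1 0 2.4 4 255;-1.1 0 2.4 4 255;-1.1 0 2.4 4 255;-1.1 0 2.4 4 255;-1.1 0 2.4 4 255;0 0 0 0 255")

```text
time: 12.4
position: [0.5195, 0.0966, 0.0924]
tool_rot: [-1.562, 0.212, -0.209]
ft_force: [0.1, -3.7, 0.4]
grip_width: 0.004
```

```bash
python3 - <<'E'
from h import *
where();tipview('s6')
E
```

```text
pos [0.5195 0.0966 0.0924] hub in tool x,z mm 34.5 16.1 zang 74.6 turned 66.8 F [ 0.1 -3.7  0.4] F tool [ 1.1 -0.4 -3.6] lug ang if touching, turn 68.9 q7 [ 0.46  0.22 -0.77  1.86  0.17  1.13 -0.64] 12.4
[0.5196 0.0966 0.0924] [-0.9  -4.11 -0.16] 12.45 crop0 299 169 tip px [359.3 214.6]
```

View pics/s6c.png

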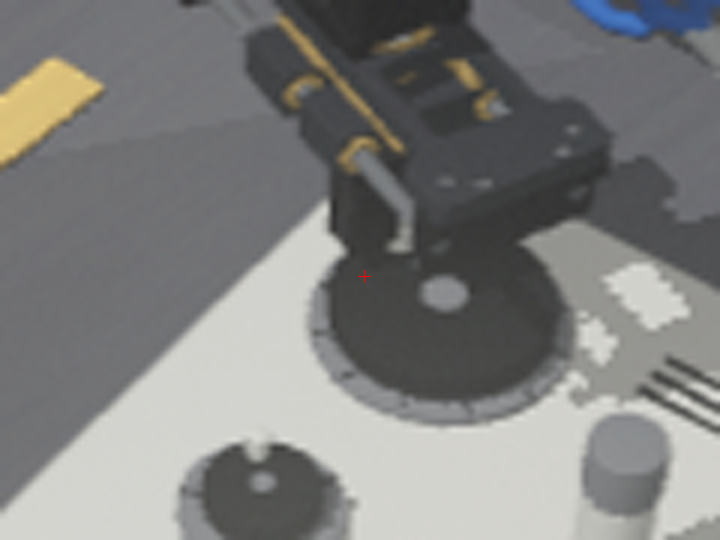

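Emit:
drive_tool(increments="-1.0 0 2.4 4 255;-1.0 0 2.4 4 255;-1.0 0 2.4 4 255;-1.0 0 2.4 4 255;-1.0 0 2.4 4 255;-1.0 0 2.4 4 255;-1.0 0 2.4 4 255;0 0 0 0 255")

```text
time: 13.45
position: [0.5205, 0.1154, 0.0923]
tool_rot: [-1.49, 0.593, -0.589]
ft_force: [-2.7, -2.2, 2.6]
grip_width: 0.004
```

```bash
python3 - <<'E'
from h import *
where();tipview('s7')
E
```

```text
pos [0.5205 0.1154 0.0923] hub in tool x,z mm 35.0 16.0 zang 46.7 turned 94.7 F [-2.7 -2.2  2.6] F tool [-0.5 -2.6 -3.5] lug ang if touching, turn 97.0 q7 [ 0.38  0.23 -0.72  1.85  0.16  1.13 -1.15] 13.45
[0.5206 0.1154 0.0923] [-3.64 -2.62  1.96] 13.5 crop0 305 165 tip px [365.  210.9]
```

View pics/s7c.png

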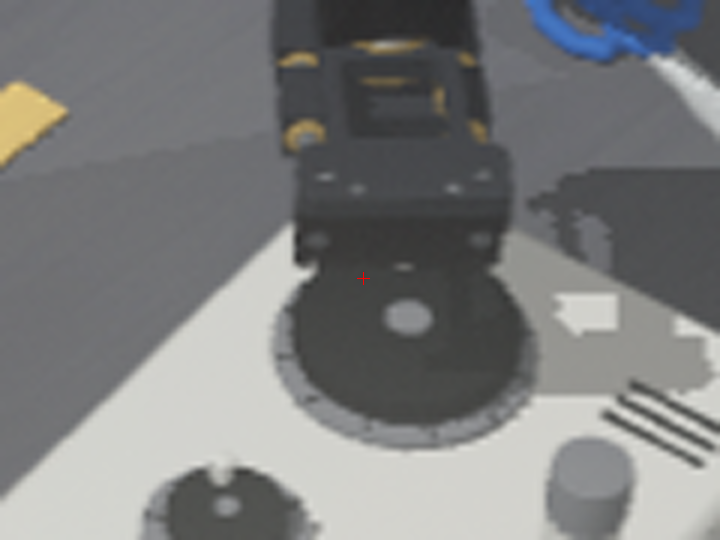

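Emit:
drive_tool(increments="-1.0 0 2.4 4 255;-1.0 0 2.4 4 255;-1.0 0 2.4 4 255;0 0 0 0 255")

```text
time: 14.0
position: [0.5253, 0.1236, 0.0927]
tool_rot: [-1.435, 0.752, -0.752]
ft_force: [0.2, -0.1, 0.8]
grip_width: 0.0
```

```bash
python3 - <<'E'
from h import *
where();tipview('s8')
E
```

```text
pos [0.5253 0.1236 0.0927] hub in tool x,z mm 35.0 14.3 zang 34.7 turned 106.7 F [ 0.2 -0.1  0.8] F tool [ 0.2 -0.8  0.1] lug ang if touching, turn 111.8 q7 [ 0.34  0.23 -0.69  1.84  0.16  1.12 -1.37] 14.0
[0.5252 0.1232 0.0927] [-1.3   1.15  0.2 ] 14.05 crop0 308 165 tip px [368.7 210.2]
```

View pics/s8c.png

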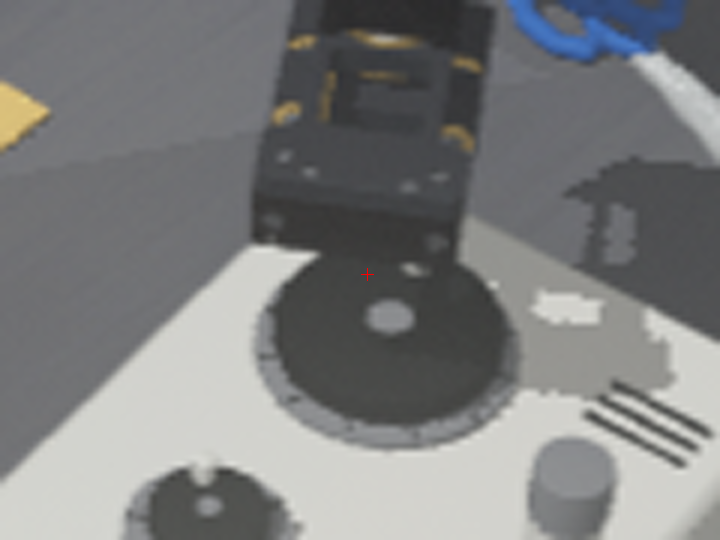

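Emit:
drive_tool(increments="0 0 -4 0 255;0 0 -4 0 255;0 -20 0 0 255;0 -30 0 0 255;0 -40 0 0 255;25 0 -8.5 0 255;25 0 -8.5 0 255;25 0 -8.5 0 255;25 0 -8.5 0 255;25 0 -8.5 0 255;25 0 -8.5 0 255;25 0 -8.5 0 255;25 0 -8.5 0 255;25 0 -8.5 0 255;25 0 -8.5 0 255;0 0 0 0 255;0 0 0 0 255")

```text
time: 16.18
position: [0.5902, -0.1356, 0.1825]
tool_rot: [-1.435, 0.755, -0.753]
ft_force: [0.0, 0.3, 0.5]
grip_width: 0.008
```

```bash
python3 - <<'E'
from h import *
where();tipview('s9',w=200,h=150,s=4,cen=(340,240),marks=[[.591,-.1355,.105]])
shot('top','top9');crop('top9',215,125,435,265,3.6,'top9c')
E
```

```text
pos [ 0.5902 -0.1356  0.1825] hub in tool x,z mm -215.3 108.1 zang 34.6 turned 106.8 F [0.  0.3 0.5] F tool [-0.2 -0.5  0.2] lug ang if touching, turn -49.2 q7 [ 0.62  0.28 -0.53  1.58  0.14  1.32 -0.89] 16.175
[ 0.5903 -0.1352  0.1826] [-0.4  -1.19  0.38] 16.225 crop0 240 165 tip px [309.8 258.8]
```

View pics/s9c.png

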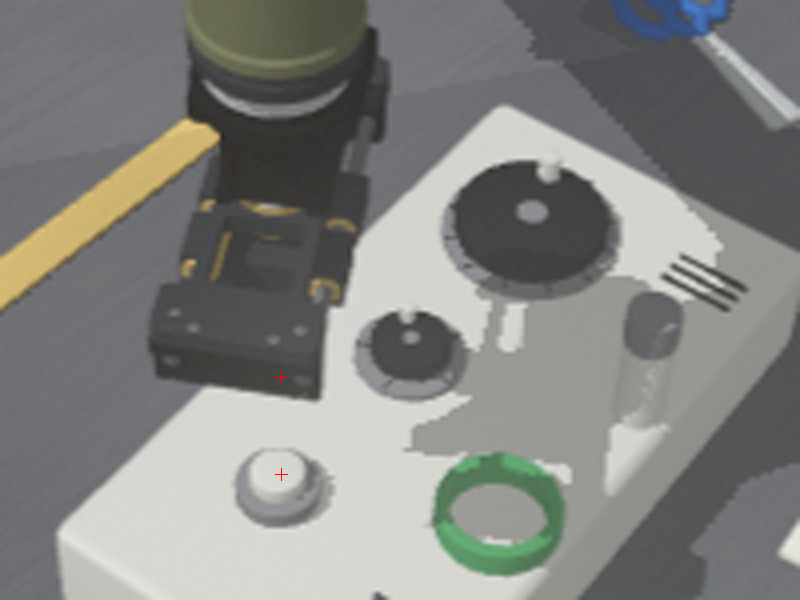

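View pics/top9c.png

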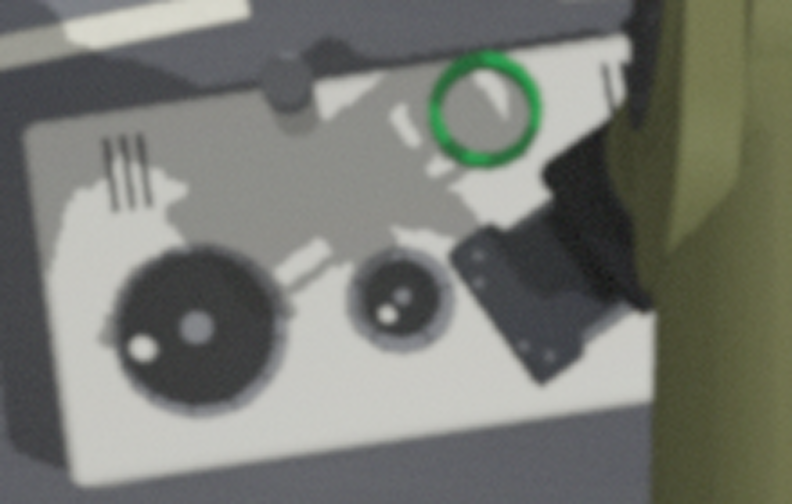

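Emit:
drive_tool(increments="0 0 0 -10 255;0 0 0 -10 255;0 0 0 -10 255;0 0 0 -10 255;0 0 0 -10 255;0 0 0 -10 255;0 0 0 -10 255;0 0 0 -10 255;0 0 0 -10 255;0 15 0 0 255;0 15 0 0 255;0 10 0 0 255;0 0 0 0 255;0 0 0 0 255")

```text
time: 18.02
position: [0.5905, -0.1365, 0.1429]
tool_rot: [-1.519, -0.472, 0.472]
ft_force: [-0.1, -0.1, 0.4]
grip_width: 0.001
```

```bash
python3 - <<'E'
from h import *
t=load('top9');T=lambda x,y:(x/3.6+215-.4,y/3.6+125-.4)
h=ray(t,*T(197,327),.104);
for p in((239,358),(143,348)):
  l=ray(t,*T(*p),.122)-h;print(np.degrees(np.arctan2(l[1],l[0]))%360,np.hypot(*l[:2]))
where();tipview('s10',marks=[[.591,-.1355,.105]])
E
```

```text
233.0014232565592 0.03294328573314024
115.77714746429673 0.031218376910871228
pos [ 0.5905 -0.1365  0.1429] hub in tool x,z mm 108.1 216.3 zang 124.5 turned 16.9 F [-0.1 -0.1  0.4] F tool [-0.1 -0.4  0. ] lug ang if touching, turn -43.7 q7 [ 0.78  0.35 -0.73  1.62  0.24  1.26  0.61] 18.025
[ 0.5906 -0.1366  0.1431] [ 0.1   0.11 -0.19] 18.075 crop0 249 226 tip px [309.4 271.8]
```

View pics/s10c.png

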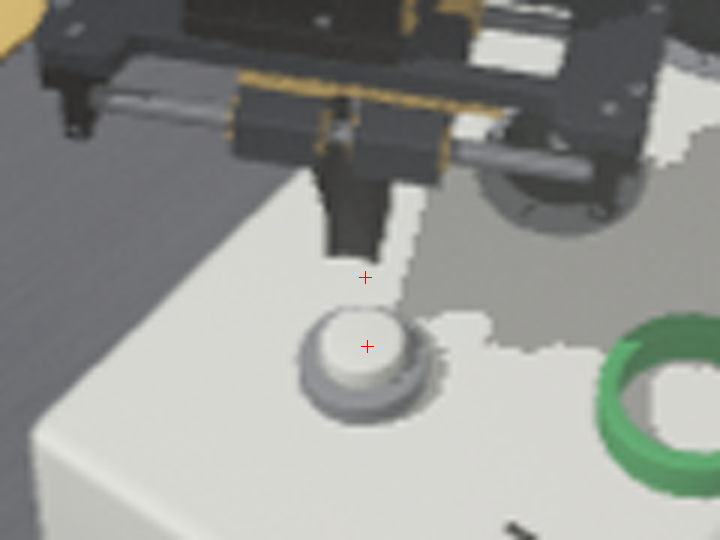

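Emit:
drive_tool(increments="2 10 0 0 255;0 12 0 0 255;0 10 0 0 255;0 5 0 0 255;0 0 0 0 255")

```text
time: 18.7
position: [0.5915, -0.1354, 0.1051]
tool_rot: [-1.518, -0.471, 0.473]
ft_force: [0.2, -0.2, -0.2]
grip_width: 0.006
```

```bash
python3 - <<'E'
from h import *
where();tipview('s11')
E
```

```text
pos [ 0.5915 -0.1354  0.1051] hub in tool x,z mm 106.7 216.0 zang 124.5 turned 16.9 F [ 0.2 -0.2 -0.2] F tool [ 0.   0.2 -0.3] lug ang if touching, turn -44.0 q7 [ 0.77  0.38 -0.72  1.66  0.27  1.2   0.59] 18.7
[ 0.5919 -0.1355  0.1056] [-0.43 -0.64 -0.36] 18.75 crop0 250 238 tip px [310.1 283.2]
```

View pics/s11c.png

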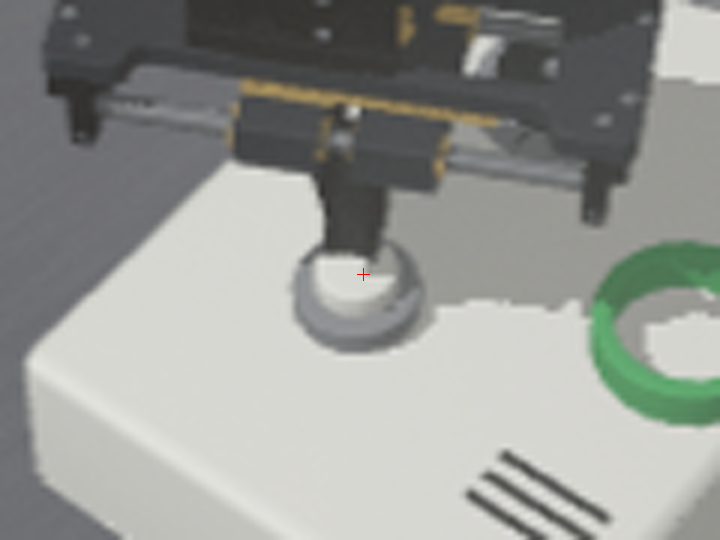

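Emit:
drive_tool(increments="0 4 0 0 255;0 3 0 0 255;0 0 0 0 255")

```text
time: 19.12
position: [0.5917, -0.1355, 0.0984]
tool_rot: [-1.519, -0.472, 0.472]
ft_force: [0.2, -0.9, 0.1]
grip_width: 0.004
```

Emit:
drive_tool(increments="0 2 0 0 255;0 0 0 0 255;0 0 0 0 255")

```text
time: 19.5
position: [0.5919, -0.1355, 0.0967]
tool_rot: [-1.519, -0.472, 0.472]
ft_force: [0.1, 0.9, -0.2]
grip_width: 0.008
```

Emit:
drive_tool(increments="0 2 0 0 255;0 0 0 0 255;0 0 0 0 255")

```text
time: 19.88
position: [0.5919, -0.1355, 0.0946]
tool_rot: [-1.519, -0.472, 0.472]
ft_force: [0.2, -0.8, -0.3]
grip_width: 0.005
```

Emit:
drive_tool(increments="0 2 0 0 255;0 0 0 0 255;0 0 0 0 255")

```text
time: 20.25
position: [0.5919, -0.1355, 0.0926]
tool_rot: [-1.519, -0.472, 0.472]
ft_force: [0.2, -0.3, -0.3]
grip_width: 0.005
```

Emit:
drive_tool(increments="0 2 0 0 255;0 0 0 0 255;0 0 0 0 255")

```text
time: 20.62
position: [0.5918, -0.1355, 0.0906]
tool_rot: [-1.519, -0.472, 0.472]
ft_force: [0.4, 1.4, -0.3]
grip_width: 0.002
```

Emit:
drive_tool(increments="0 2 0 0 255;0 0 0 0 255;0 0 0 0 255")

```text
time: 21.0
position: [0.5919, -0.1355, 0.0886]
tool_rot: [-1.519, -0.472, 0.472]
ft_force: [-0.2, 0.0, 0.1]
grip_width: 0.005
```

```bash
python3 - <<'E'
from h import *
where();tipview('s12')
E
```

```text
pos [ 0.5919 -0.1355  0.0886] hub in tool x,z mm 106.5 216.3 zang 124.5 turned 16.9 F [-0.2  0.   0.1] F tool [-0.2 -0.1  0.1] lug ang if touching, turn -44.0 q7 [ 0.76  0.4  -0.72  1.68  0.28  1.17  0.58] 21.0
[ 0.5919 -0.1355  0.0886] [ 0.42 -0.77  0.15] 21.05 crop0 250 243 tip px [310.1 288.2]
```

View pics/s12c.png

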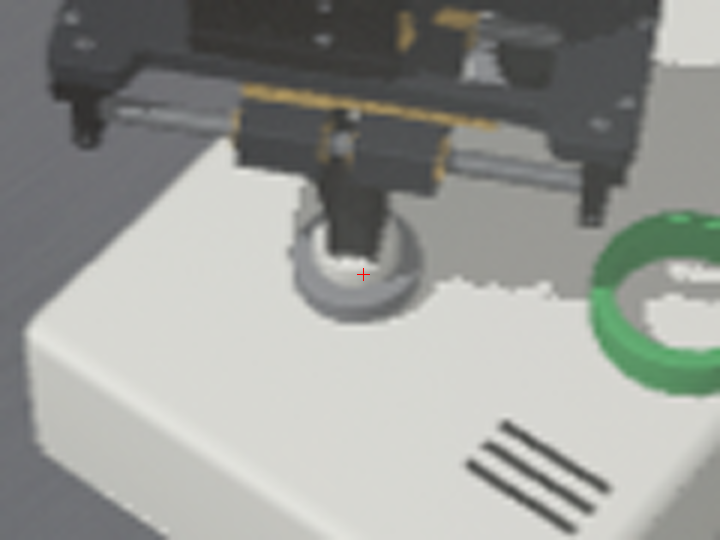

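Emit:
drive_tool(increments="0 2 0 0 255;0 0 0 0 255;0 0 0 0 255")

```text
time: 21.42
position: [0.5919, -0.1355, 0.0866]
tool_rot: [-1.519, -0.472, 0.472]
ft_force: [-0.2, 0.4, -0.4]
grip_width: 0.002
```

Emit:
drive_tool(increments="0 1 0 0 255;0 0 0 0 255;0 0 0 0 255")

```text
time: 21.8
position: [0.5919, -0.1355, 0.0858]
tool_rot: [-1.519, -0.472, 0.472]
ft_force: [-0.2, 0.5, 1.2]
grip_width: 0.011
```

Emit:
drive_tool(increments="0 1 0 0 255;0 0 0 0 255;0 0 0 0 255")

```text
time: 22.18
position: [0.5919, -0.1355, 0.0847]
tool_rot: [-1.519, -0.472, 0.472]
ft_force: [-1.3, -0.1, 2.6]
grip_width: 0.009
```

Emit:
drive_tool(increments="0 1 0 0 255;0 0 0 0 255;0 0 0 0 255")

```text
time: 22.55
position: [0.5919, -0.1355, 0.0837]
tool_rot: [-1.519, -0.472, 0.472]
ft_force: [-1.3, -0.3, 3.0]
grip_width: 0.002
```

Emit:
drive_tool(increments="0 1 0 0 255;0 1 0 0 255;0 0 0 0 255")

```text
time: 22.92
position: [0.5919, -0.1355, 0.0817]
tool_rot: [-1.519, -0.472, 0.472]
ft_force: [-0.7, 0.6, 3.7]
grip_width: 0.006
```

Emit:
drive_tool(increments="0 1 0 0 255;0 0 0 0 255")

```text
time: 23.18
position: [0.5919, -0.1355, 0.0807]
tool_rot: [-1.519, -0.472, 0.472]
ft_force: [-0.8, -0.8, 4.0]
grip_width: 0.002
```

Emit:
drive_tool(increments="0 1 0 0 255;0 0 0 0 255")

```text
time: 23.42
position: [0.592, -0.1355, 0.0805]
tool_rot: [-1.519, -0.472, 0.472]
ft_force: [-2.4, -0.4, 8.5]
grip_width: 0.002
```

Emit:
drive_tool(increments="0 1 0 0 255;0 0 0 0 255")

```text
time: 23.68
position: [0.592, -0.1355, 0.0804]
tool_rot: [-1.52, -0.472, 0.472]
ft_force: [-4.9, 0.6, 13.8]
grip_width: 0.001
```

Emit:
drive_tool(increments="0 -4 0 0 255;0 -6 0 0 255;0 -20 0 0 255;0 -40 0 0 255;0 -40 0 0 255;-30 0 0 0 255;-30 0 0 0 255;-30 0 0 0 255;-30 0 0 0 255;0 0 0 0 255;0 0 0 0 255")

```text
time: 25.05
position: [0.4937, -0.203, 0.1893]
tool_rot: [-1.519, -0.473, 0.472]
ft_force: [0.4, 0.0, 0.2]
grip_width: 0.005
```

```bash
python3 - <<'E'
from h import *
where();tipview('s13',w=200,h=150,s=4,cen=(345,245))
t=shot('top','top13');crop('top13',215,125,435,265,3.6,'top13c')
E
```

```text
pos [ 0.4937 -0.203   0.1893] hub in tool x,z mm 225.7 216.1 zang 124.6 turned 16.8 F [0.4 0.  0.2] F tool [ 0.3 -0.2 -0.2] lug ang if touching, turn -23.6 q7 [ 1.    0.13 -0.71  1.74  0.09  1.31  0.88] 25.05
[ 0.4939 -0.2026  0.1892] [ 0.12  0.39 -0.44] 25.1 crop0 245 170 tip px [251.7 248.1]
```

View pics/s13c.png

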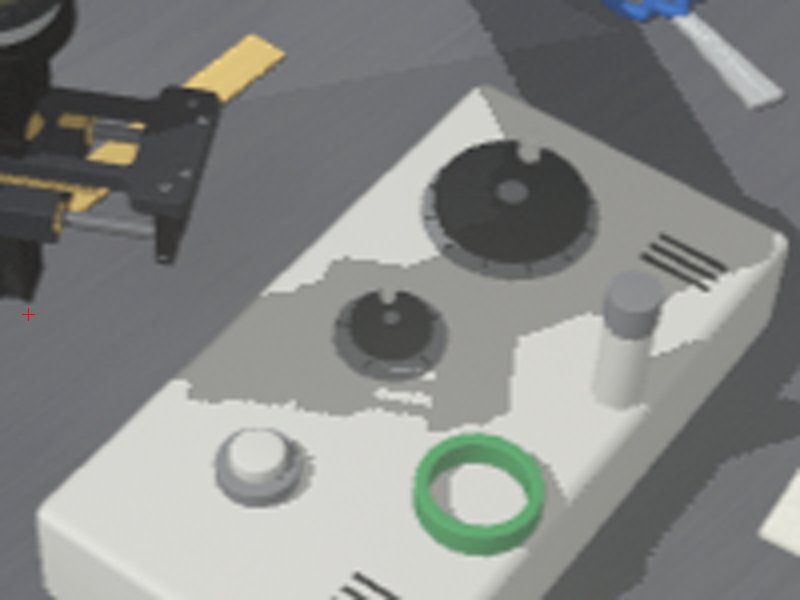

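View pics/top13c.png

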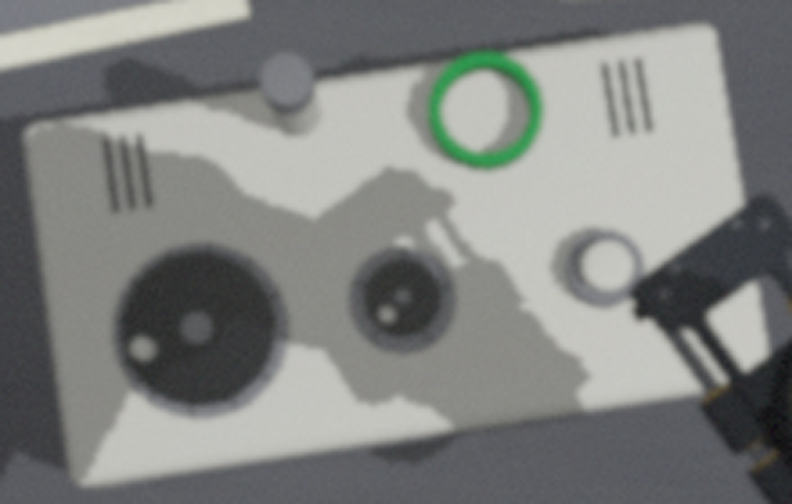

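```bash
python3 -c "
from bench import workorder,ctrl
print(workorder.close_job(),ctrl.get_state()['time'])"
```

```text
the job is handed in; nothing more can be done
the job is handed in; nothing more can be done
```

The job is done and handed in at about 25 s. I turned the large dial four clicks clockwise with the closed fingertips against its lug. I then pressed the start key right down and let it come up again.

**Dial:** in the top camera the lug moved about 117° clockwise; four clicks are 120°, and the nearest other stops would be 90° or 150°. The push force fell to about zero after the fourth snap. The lug was still in the same place in the last picture.

**Start key:** it travelled about 6 mm, then the force rose sharply to 13.8 N, so it reached the bottom. The last pictures show it back up.

**Other things:** the small dial, glue stick and tape roll look unchanged. I did not look closely at the scissors, pen cup or weeding pen at the end, but the arm made no contact near them. The gripper ended clear of everything.

**Disagreements:**
- **Tip height:** the fingertips sat roughly 14 mm higher than the reported TCP height, so I set heights by force and by the pictures.
- **Cameras:** the two cameras also differed by about 4 mm in x.

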